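# Set the length stop and load the dowel

### The arm

A 6-joint arm with a two-finger parallel gripper is mounted at the origin on a cart in front of the work surface, level with it; the furniture and walls round the work are solid. World frame = base frame: x ahead of the robot, y to its left, z up, the work surface at z = 0. Lengths are in mm, angles in rad, forces in N, time in s.
With the tool pointing down it reaches from about 300 to 775 mm from the base axis. Payload 14.6 kg.
Tool frame: the origin (TCP) lies between the finger pads; the fingertips stand 14 mm ahead of it and the grasp point (between the pads) lies 5 mm behind it; z points along the fingers, y is the line along which they close (so a half turn about z gives the same grasp; the last joint's range is limited). The gripper opens to 85 mm and grips with 20 to 120 N. Pads are 22 mm wide; open, the fingers measure 114 mm over their backs; the gripper's body (76 mm by 85 mm) begins 54 mm behind the grasp point. The pads swing forward as they close: fully open they stand 13 mm farther back than shut.
Start: joints at [1.199, 0.3, 1.521, -0, 1.321, -0.067], TCP at [165.054, 524.64, 245.281] pointing down, gripper open.
Joint ranges: [-3.03, 3.03], [-0.79, 2.21], [0.23, 2.52], [-1.04, 4.18], [0, 3.07], [-2.55, 2.55]. Speed limits (rad/s): [2.22, 2.22, 2.57, 3.14, 3.14, 3.14].

### API

Orientations are given as a rotation vector (axis times angle).
In Python, from cell import bot gives the robot as it stands. Calls block until the motion is done:
- bot.move_pose(position, orientation): joint-space move of the TCP to a pose.
- bot.move_linear(position, speed=150, rotation=None): straight line of the TCP; rotation=None keeps the orientation; speed is the mean speed in mm/s.
- bot.goto_joints(angles): joint-space move.
- bot.gripper_to(opening, force=None): finger opening in mm; force is the grip in N (None keeps the last); returns when the fingers have stopped.
- bot.wait(seconds).
- bot.ik(position, orientation): joint angles nearest the present ones, or None.
- bot.get_image(name): name is "side" or "top"; returns a dict with "pixels" (384x512x3 uint8, blue, green, red), "mtx" (3x3 intrinsics, pixels), "origin" and "orientation" of the camera in the world. Camera axes: x right, y down, z forward; pixel columns grow to the right and rows downward; lengths in mm; the calibration is good to about 2 mm. A picture is of the moment at which its call begins. There is no depth.
A pose or a line that the arm cannot do raises bot.IKError and nothing moves.
- bot.close_job(): hands the job in; it is judged then, once.
Trained networks look in the newest picture that a camera, given by its name, has taken for a name from the list of things; names that differ only in an ending like _2 or _b are one class to them, and where a whole thing is asked for, a point or a joint stands for the part that bears it (a point fixed in the world has none). Each returns a list of dicts, best first, with "p" (0 to 1); they miss things now and then, are a little off and sometimes report something else, mostly with a low value. They report only what shows in the picture. A call takes as long as a camera call.
- bot.find_in(camera, target): "position" ([column, row] in pixels, amid what is visible of it).
- bot.regions_of(camera, target): "mask" (384x512 bool, what is visible of it) and "position" ([column, row] in pixels, amid what is visible of it).
Readings, each from a call of its own:
- bot.get_t(): time.
- bot.get_q(): joint angles.
- bot.get_joint_velocities(): joint speeds.
- bot.get_joint_efforts(): joint torques, N m.
- bot.get_tcp_pos(): TCP position.
- bot.get_tool_rot(): TCP orientation.
- bot.get_force(): force on the tool from outside, world axes, zero at the start.
- bot.get_moment(): the same for the moment, N m.
- bot.get_finger_gap(): finger opening in mm.
- bot.get_grip_force(): force on a finger pad.
Only numpy, scipy, OpenCV 4.12 (cv2) and the standard library are available. Lean on these libraries where they do the work, as an engineer would, in place of code of your own. Each camera call takes 0.05 s, during which the arm holds its last target. There are 200 camera calls.

### The job

Set the sawing jig's length stop: pull up its spring plunger, slide the stop from its parked place along the index bar, and let the plunger drop fully home in the second hole from the parked end, finding the hole by feel and never forcing the pin sideways against the bar. Then lay the loose dowel in the jig's notched blocks, gently butted end-on against the stop, and let go of it. Leave everything else on the table where it is.

Things in the scene. Friction and masses are not known exactly. Their poses are not given: they have to be found in the camera images.
- jig: Sawing jig screwed to the table: plywood base 110 x 300 x 15 mm. Origin at the centre of its underside; x across it, away from the robot, y along it to the left, z up. A rail on its far half (x = +28 mm, y = -148 to 86 mm) carries the sliding stop and, on top, the index bar; hardwood blocks on its near half hold the dowel
- notches (a point): Point of the jig on the dowel line (jig x = -28 mm, along y), at y = 58 mm, on the level of the notch floors, z = 30 mm. Hardwood blocks, each with an open notch 23 mm wide, walls up to z = 53 mm, bevelled mouth, stand at jig y = 4 to 18, 99 to 110 and 112 to 123 mm (saw kerf between the last two); 80 mm are open between them round this point, 33 mm from the dowel's side to the rail
- bar_middle (a point): Nominal place of the second hole, at the top of the steel index bar (18 mm wide, 10 mm thick, top at z = 50 mm). Three round holes, 9.5 mm wide, 32 mm apart along jig y; the first is the right (-y) one, nearest the parked stop. The bar is screwed on through slots, set by eye: with all its holes it lies up to 8 mm either way along y of nominal, unmeasured
- stop (a joint): Slide of the length stop, m: 0 at the right (-y) end, growing toward the jig's +y, to 0.107. Aluminium saddle 42 x 40 mm, top at z = 66 mm, about 6 N friction. Pin at jig x = 28 mm, y = stop - 124 mm: over holes 1, 2, 3 at stop = 0.034, 0.066, 0.098, all off by the bar's shift (up to 8 mm). Starts parked at 0 to 0.006, pin down just outside the bar's end (at 0.020, same shift)
- plunger (a joint): Spring plunger, m: 0 fully down (pin 9.5 mm deep in a hole, or beyond the bar's end), 0.0095 with its nose on top of the bar, 0.014 pulled up to the limit. Spring 6 N down at 0, 10 N at the limit; let go, it drops by itself. Pushing the released knob sideways slides the stop (6 to 10 N); once the pin drops in a hole the stop comes up hard, with under 1 mm play
- knob (a point): Middle of the plunger's black knob, an upright cylinder 25 mm across and 24 mm high (12 mm above and below this point), on the pin's axis; at z = 95 mm above the table when down. Under it a thin neck and a 24 mm wide collar up to z = 79 mm, then the saddle's top at 66 mm
- pin: The steel pin of the plunger, 8 mm thick with a slightly bevelled nose, pointing down; moves with the knob. A light pin: it must not be pressed on the bar or a hole's side with more than 16 N. Origin on its axis, at table height when down
- stop_plate: Steel plate 56 x 10 x 28 mm on the stop, reaching across the dowel line; moves with the stop. Origin on the pin's axis at table height
- stop_face (a point): Point on the left (+y) face of the stop plate, where the dowel's end shall butt: on the dowel line, 39 mm above the table, 20 mm to the left (+y of the jig) of the pin's axis; axes as the jig's
- dowel: Loose beech dowel, 18 mm thick, 180 mm long along its own y, lying on the table right of the jig. Origin at the centre of its underside; does not roll. About 70 g
- dowel_mid (a point): Middle of the dowel, on its axis, 90 mm from either end
- pencil: Pencil 123 mm long lying near the table's front edge; leave alone
- screw_tin: Flat round tin, 70 mm across, 22 mm high, standing beside the toggle clamp behind the jig; leave alone
- limb_e: Carved wooden puppet limb, 30 x 146 x 26 mm, right of the work; leave alone

How it is judged (in metres and radians):
On the way, in this order (a step that is already met when the one before it is completed fails the run):
1. the plunger is pulled up and the stop slid on over the index bar with the pin above it (value of joint plunger above 0.007 m and value of joint stop above 0.024 m), for 0.05 s.
2. the plunger is fully down in the second hole (value of joint plunger below 0.002 m and value of joint stop between 0.056 and 0.076 m), for 0.3 s.
At the end, for the whole second after the job is handed in: The plunger is fully down (within 2 mm) in the second hole of the index bar; the dowel lies at rest on the floors of the notches, along the jig, one end within 3 mm of the stop's face (all of step 2 and y of dowel_mid in the frame of stop_face between 0.087 and 0.093 m and x of dowel_mid in the frame of stop_face between -0.004 and 0.004 m and z of dowel_mid in the frame of stop_face between -0.004 and 0.004 m and angle between the y axis of dowel and the y axis of jig, either way round below 0.06 rad and linear speed of dowel below 0.02 m/s); the robot touches nothing.
It fails at once if the pin is forced against the bar with more than 16 N (contact force between pin and anything else above 16 N).
It fails at once if the dowel is rammed against the stop with more than 25 N (contact force between dowel and stop_plate above 25 N).
It fails at once if the pencil, the tin or the limb is shifted more than 15 mm (distance of any of pencil, screw_tin, limb_e from where it was at the start of the episode above 0.015 m).
It also fails if it takes over 69 s, if anything falls off the work surface, if the arm or the gripper's body presses on something with over 40 N, if the wrist force passes 120 N, or if a joint passes its speed limit or range.

## Working session

There is one attempt and no reset: what is moved stays moved. The work goes in short steps, each a Python script; the robot and the scene stay as the last script left them, time stands still between calls to the robot, and variables do not carry over. Pictures are saved under pics/ and viewed, at most 10 in all, crops included, and the job is handed in when it is done.

```bash
ls; mkdir -p pics
cat > h.py <<'E'
import numpy as np, cv2
from scipy.spatial.transform import Rotation as R
from cell import bot
def ray(im,px):
    o=np.array(im["origin"],float); 
    ori=np.array(im["orientation"],float)
    M=R.from_rotvec(ori).as_matrix() if ori.size==3 else ori.reshape(3,3)
    d=M@np.linalg.solve(np.array(im["mtx"],float),[px[0],px[1],1]); return o,d
def onz(im,px,z):
    o,d=ray(im,px); return o+d*(z-o[2])/d[2]
def proj(im,p):
    ori=np.array(im["orientation"],float)
    M=R.from_rotvec(ori).as_matrix() if ori.size==3 else ori.reshape(3,3)
    c=M.T@(np.array(p,float)-im["origin"]); q=np.array(im["mtx"])@c; return q[:2]/q[2]
def down(yaw):  # tool z down, tool y along world direction yaw (angle of y axis from world x)
    y=np.array([np.cos(yaw),np.sin(yaw),0]); z=np.array([0,0,-1.]); x=np.cross(y,z)
    return R.from_matrix(np.c_[x,y,z]).as_rotvec()
E
python3 - <<'E'
from h import *
for c in("top","side"):
    im=bot.get_image(c); cv2.imwrite(f"pics/{c}0.png",im["pixels"]); print(c,im["origin"],im["orientation"])
    for n,z in (("jig",15),("knob",95),("dowel",9),("stop_plate",39),("notches",53),("bar_middle",50),("dowel_mid",9),("screw_tin",22),("limb_e",13),("pencil",4)):
        r=bot.find_in(c,n)[:2]
        print(n,[(round(x["p"],2),np.round(x["position"]),np.round(onz(im,x["position"],z),0)[:2]) for x in r])
print(bot.get_tool_rot(),bot.get_t())
E
```

```text
pics
top [ 324.50908486 -335.11958362 1040.49256883] [-2.10327672  2.1323137  -0.2049709 ]
jig [(0.76, array([190., 205.]), array([ 494., -144.])), (0.55, array([227., 184.]), array([ 551., -249.]))]
knob [(0.57, array([229., 179.]), array([ 546., -260.]))]
dowel [(0.97, array([293., 194.]), array([ 522., -433.]))]
stop_plate [(0.63, array([295., 195.]), array([ 514., -435.])), (0.42, array([262., 140.]), array([ 672., -349.]))]
notches [(0.64, array([186., 206.]), array([ 483., -142.])), (0.54, array([295., 199.]), array([ 500., -433.]))]
bar_middle [(0.86, array([188., 208.]), array([ 481., -147.]))]
dowel_mid [(0.56, array([296., 198.]), array([ 510., -441.]))]
screw_tin [(0.73, array([261., 138.]), array([ 683., -346.]))]
limb_e [(0.68, array([227., 204.]), array([ 495., -248.])), (0.67, array([227., 190.]), array([ 535., -248.]))]
pencil [(0.42, array([239., 250.]), array([ 367., -281.]))]
side [  383.18433966 -1104.90263208   449.62538007] [-2.02026458  0.15825119 -0.12198468]
jig [(0.66, array([234., 183.]), array([ 491., -174.]))]
knob [(0.41, array([259., 167.]), array([ 544., -259.]))]
dowel [(0.82, array([263., 242.]), array([ 517., -461.]))]
stop_plate [(0.71, array([238., 186.]), array([ 493., -244.]))]
notches [(0.61, array([240., 184.]), array([ 494., -263.]))]
bar_middle [(0.88, array([240., 188.]), array([ 493., -281.])), (0.44, array([259., 168.]), array([ 562., -159.]))]
dowel_mid [(0.64, array([260., 236.]), array([ 514., -436.])), (0.17, array([186., 208.]), array([ 359., -287.]))]
screw_tin [(0.78, array([323., 210.]), array([ 679., -365.]))]
limb_e [(0.78, array([236., 293.]), array([ 441., -612.])), (0.72, array([236., 186.]), array([ 493., -189.]))]
pencil []
[-4.76994915e-01 -3.10516588e+00  5.88162978e-07] 1.1
```

Run:
```python
import cv2,numpy as np
a=cv2.imread("pics/top0.png")[100:275,130:340]; b=cv2.imread("pics/side0.png")[120:320,150:360]
a=cv2.resize(a,(800,667),interpolation=cv2.INTER_CUBIC)[:600]; b=cv2.resize(b,(630,600),interpolation=cv2.INTER_CUBIC)
cv2.imwrite("pics/a.png",a);cv2.imwrite("pics/b.png",b)
```

```text
(no output)
```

View pics/a.png

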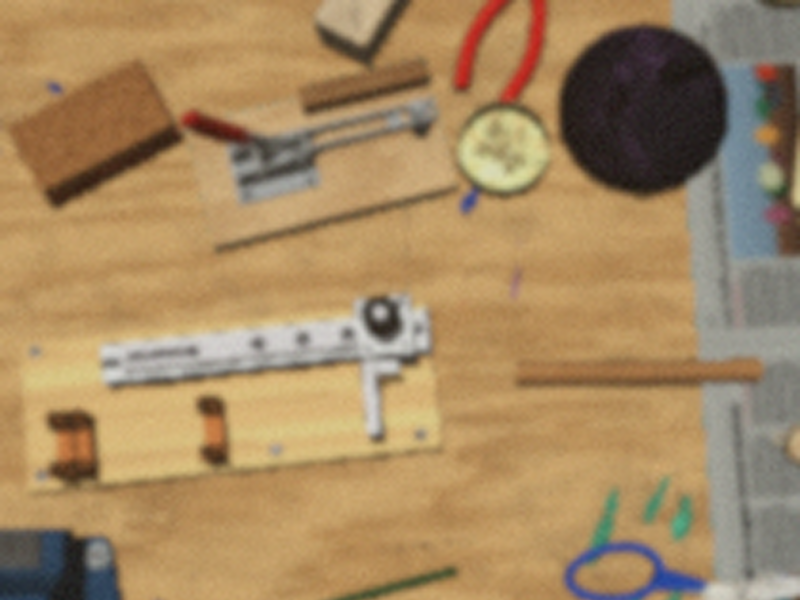

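View pics/b.png

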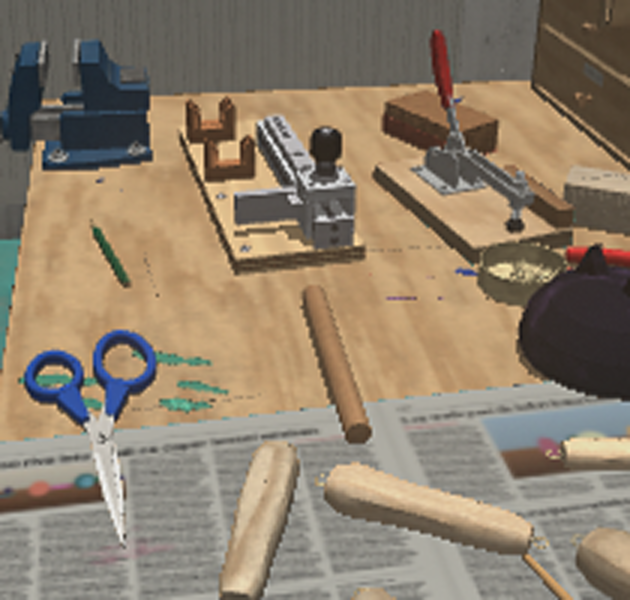

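The top view shows the jig rotated a few degrees. Its base corners are near crop (25,345), (30,490), (440,447) and (430,308), the knob is at (381,316), and the bar holes are at (258,343), (303,338) and (347,333). The dowel runs from (515,372) to (762,370). The side view agrees: stop at the right end, dowel lying free to the right of the jig.

Run:
```python
from h import *
from scipy.optimize import least_squares
im=bot.get_image("top"); s=210/800
P=lambda u,v:(130+u*s-.37,100+v*s-.37)
f=[((25,345),(55,150,15)),((30,490),(-55,150,15)),((440,447),(-55,-150,15)),((430,308),(55,-150,15)),((102,346),(37,86,50)),((212,398),(-12,11,53)),((212,462),(-44,11,53))]
def T(p,l):
    c,sn=np.cos(p[2]),np.sin(p[2]); return np.array([p[0]+c*l[0]-sn*l[1],p[1]+sn*l[0]+c*l[1],l[2]])
def res(p): return np.concatenate([proj(im,T(p,l))-P(*u) for u,l in f[:4]])
r=least_squares(res,[494,-144,0]); p=r.x; print(p,np.round(r.fun,1))
def inv(w):
    c,sn=np.cos(p[2]),np.sin(p[2]); d=np.array(w[:2])-p[:2]; return [round(c*d[0]+sn*d[1],1),round(-sn*d[0]+c*d[1],1)]
for n,u,z in (("h3",(258,343),50),("h2",(303,338),50),("h1",(347,333),50),("knob",(381,314),107),("plateFront",(375,437),53),("plateL",(364,400),53),("dowelL",(515,372),9),("dowelR",(762,370),9),("blockmid",(213,430),53)):
    w=onz(im,P(*u),z); print(n,np.round(w[:2],1),inv(w))
for c in ("top","side"):
    im=bot.get_image(c)
    for n,z in (("dowel",9),("knob",95)):
        m=bot.regions_of(c,n)
        if m:
            m=m[0]; k=m["mask"].astype(np.uint8); rr=cv2.minAreaRect(cv2.findNonZero(k)); bx=cv2.boxPoints(rr)
            print(c,n,m["p"],k.sum(),[np.round(onz(im,q,z)[:2]) for q in bx],np.round(onz(im,m["position"],z),1))
o=down(p[2]+np.pi/2)
print(bot.ik(list(T(p,(28,-124,0))[:2])+[200],o),bot.ik(list(T(p,(28,-124,0))[:2])+[200],down(p[2]-np.pi/2)))
```

```text
[ 4.96896515e+02 -1.46322642e+02  8.41084316e-02] [-0.4 -0.6 -0.4  0.5  0.9  1.1 -0.1 -1.1]
h3 [ 529.3 -170.6] [np.float64(30.2), np.float64(-27.0)]
h2 [ 532.5 -202.5] [np.float64(30.7), np.float64(-59.0)]
h1 [ 535.7 -233.8] [np.float64(31.3), np.float64(-90.4)]
knob [ 536.2 -262.4] [np.float64(29.4), np.float64(-118.9)]
plateFront [ 460.5 -254.1] [np.float64(-45.3), np.float64(-104.3)]
plateL [ 486.8 -246.3] [np.float64(-18.5), np.float64(-98.8)]
dowelL [ 513.3 -353.4] [np.float64(-1.0), np.float64(-207.7)]
dowelR [ 512.3 -535. ] [np.float64(-17.3), np.float64(-388.6)]
blockmid [ 467.  -140.8] [np.float64(-29.3), np.float64(8.0)]
top dowel 0.81 458 [array([ 500., -351.]), array([ 523., -351.]), array([ 520., -534.]), array([ 497., -532.])] [ 511.9 -428.4    9. ]
top knob 0.43 77 [array([ 538., -243.]), array([ 554., -258.]), array([ 536., -275.]), array([ 521., -260.])] [ 544.7 -259.    95. ]
side dowel 0.97 415 [array([ 503., -352.]), array([ 523., -342.]), array([ 523., -542.]), array([ 506., -547.])] [ 513.2 -463.8    9. ]
side knob 0.64 115 [array([ 532., -232.]), array([ 557., -235.]), array([ 544., -304.]), array([ 521., -301.])] [ 540.8 -274.2   95. ]
[-5.24740997e-01  4.45054461e-01  1.43046198e+00 -4.44089210e-16
  1.26607621e+00 -2.17964575e+00] [-5.24740997e-01  4.45054461e-01  1.43046198e+00 -4.44089210e-16
  1.26607621e+00  9.61946899e-01]
```

Run:
```python
from h import *
Y=0.088; o=down(Y-np.pi/2); K=np.array([537.5,-262.0])
bot.move_pose([*K,200],o)
print(bot.get_t(),[np.round(bot.get_force(),2) for _ in range(3)])
bot.gripper_to(60)
bot.move_linear([*K,96],speed=120)
print("down",np.round(bot.get_force(),2))
im=bot.get_image("top"); cv2.imwrite("pics/t1.png",im["pixels"])
im2=bot.get_image("side"); cv2.imwrite("pics/s1.png",im2["pixels"])
bot.gripper_to(20,force=30)
print(bot.get_t(),bot.get_finger_gap(),bot.get_grip_force(),np.round(bot.get_force(),2),bot.get_tcp_pos())
a=cv2.resize(im["pixels"][140:240,190:290],(400,400),interpolation=cv2.INTER_CUBIC);b=cv2.resize(im2["pixels"][110:210,210:310],(400,400),interpolation=cv2.INTER_CUBIC)
cv2.imwrite("pics/c1.png",np.hstack([a,b]))
```

```text
4.5083 [array([-0.09, -0.39,  0.57]), array([-0.09, -0.39,  0.57]), array([-0.09, -0.39,  0.57])]
down [0.83 0.31 0.5 ]
6.4167 23.53283058855974 29.47007702314295 [-1.92  3.19  6.09] [ 537.6159788  -261.91716032   96.41450356]
```

View pics/c1.png

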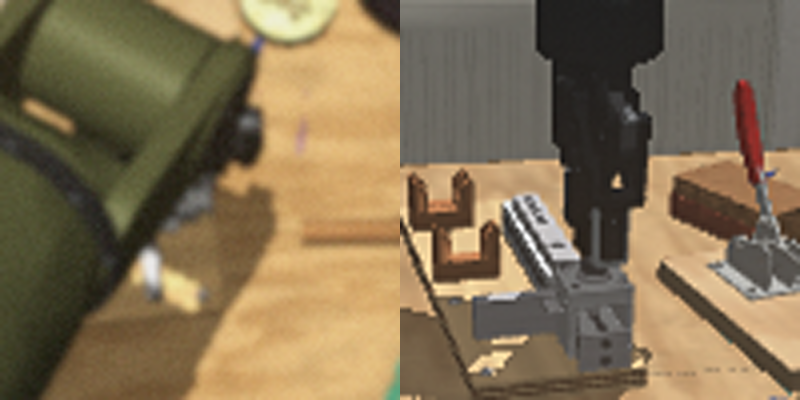

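The picture shows the fingers straddling the knob above the saddle, near side-crop (600,250). The gap of 23.5 mm means the knob is held. Next I lift it and slide.

Run:
```python
from h import *
Y=0.09; u=np.array([-np.sin(Y),np.cos(Y),0])
p0=np.array(bot.get_tcp_pos())
for dz in (4,8,12):
    bot.move_linear(p0+[0,0,dz],speed=30); print(dz,np.round(bot.get_force(),1),np.round(np.array(bot.get_tcp_pos())-p0,2),bot.get_finger_gap())
for d in (4,12,20,34,48):
    bot.move_linear(p0+[0,0,12]+u*d,speed=30); print(d,np.round(bot.get_force(),1),np.round(np.array(bot.get_tcp_pos())-p0,2),bot.get_finger_gap())
    if np.linalg.norm(bot.get_force())>45: print("stop");break
print(bot.get_t(),p0)
```

```text
4 [ 3.1 -0.9 -7.5] [-0.17  0.1   3.5 ] 23.690881323442884
8 [ 0.4  0.4 -8.2] [-0.15  0.11  7.78] 23.18751435308517
12 [  2.2   0.1 -10.4] [-0.12  0.11 11.96] 23.638560169115564
4 [ 2.2 -4.3 -9.8] [-0.44  3.8  11.98] 23.6337421502326
12 [-0.2 -1.9 -9.9] [-1.21 11.93 11.94] 23.427490642927328
20 [-0.7 -2.2 -9.8] [-1.95 19.95 11.9 ] 23.45412028241843
34 [ -1.9  -4.2 -10.2] [-3.23 33.84 11.92] 23.561053883840575
48 [ -2.8  -2.6 -10.5] [-4.55 47.81 11.89] 23.14614835133532
9.6333 [ 537.6159788  -261.91716032   96.41450356]
```

```bash
cat > push.py <<'E'
from h import *
Y=0.09; u=np.array([-np.sin(Y),np.cos(Y),0])
bot.gripper_to(32); bot.wait(0.2)
p=np.array(bot.get_tcp_pos()); p[2]=102.5; bot.move_linear(p,speed=40)
f0=np.array(bot.get_force()); print(bot.get_t(),bot.get_finger_gap(),np.round(f0,1))
d=0;log=[];hi=0
while d<24:
    d+=0.4; bot.move_linear(p+u*d,speed=8)
    f=-(np.array(bot.get_force())-f0)@u; a=(np.array(bot.get_tcp_pos())-p)@u
    log.append((round(d,1),round(a,1),round(f,1)))
    if f>12.5: break
print(*log); print(bot.get_t(),np.round(bot.get_force(),1))
E
python3 push.py
```

```text
10.3833 31.952775890158325 [-0.3  0.1 -0.8]
(0.4, np.float64(0.4), np.float64(-1.0)) (0.8, np.float64(0.8), np.float64(-0.5)) (1.2, np.float64(1.2), np.float64(0.7)) (1.6, np.float64(1.6), np.float64(0.5)) (2.0, np.float64(2.0), np.float64(0.8)) (2.4, np.float64(2.4), np.float64(0.4)) (2.8, np.float64(2.8), np.float64(0.6)) (3.2, np.float64(3.2), np.float64(-0.5)) (3.6, np.float64(3.5), np.float64(1.6)) (4.0, np.float64(3.7), np.float64(5.4)) (4.4, np.float64(3.8), np.float64(7.1)) (4.8, np.float64(4.0), np.float64(9.3)) (5.2, np.float64(4.3), np.float64(10.2)) (5.6, np.float64(4.7), np.float64(10.4)) (6.0, np.float64(5.0), np.float64(10.6)) (6.4, np.float64(5.4), np.float64(11.5)) (6.8, np.float64(5.8), np.float64(11.2)) (7.2, np.float64(6.3), np.float64(11.1)) (7.6, np.float64(6.6), np.float64(11.2)) (8.0, np.float64(7.0), np.float64(10.6)) (8.4, np.float64(7.4), np.float64(11.7)) (8.8, np.float64(7.9), np.float64(10.7)) (9.2, np.float64(8.2), np.float64(10.1)) (9.6, np.float64(8.7), np.float64(10.6)) (10.0, np.float64(9.1), np.float64(10.4)) (10.4, np.float64(9.5), np.float64(10.4)) (10.8, np.float64(10.0), np.float64(9.4)) (11.2, np.float64(10.4), np.float64(10.1)) (11.6, np.float64(10.8), np.float64(9.0)) (12.0, np.float64(11.3), np.float64(10.0)) (12.4, np.float64(11.8), np.float64(8.9)) (12.8, np.float64(12.3), np.float64(9.2)) (13.2, np.float64(13.1), np.float64(3.0)) (13.6, np.float64(13.8), np.float64(1.0)) (14.0, np.float64(14.0), np.float64(3.4)) (14.4, np.float64(14.2), np.float64(5.4)) (14.8, np.float64(14.5), np.float64(6.3)) (15.2, np.float64(14.9), np.float64(6.7)) (15.6, np.float64(15.3), np.float64(5.8)) (16.0, np.float64(15.7), np.float64(6.3)) (16.4, np.float64(16.0), np.float64(7.3)) (16.8, np.float64(16.1), np.float64(8.5)) (17.2, np.float64(16.3), np.float64(9.9)) (17.6, np.float64(16.4), np.float64(12.6))
21.3833 [  0.6 -12.4  -4.6]
```

Run:
```python
from h import *
Y=0.09; u=np.array([-np.sin(Y),np.cos(Y),0])
p=np.array(bot.get_tcp_pos()); print(p)
bot.move_linear(p-u*3.5,speed=40); p=p-u*3.5
bot.move_linear([p[0],p[1],170],speed=200)
q=[505,-440,200]; o=down(-0.0055); bot.move_pose(q,o)
print(bot.get_t(),bot.get_q())
bot.gripper_to(50)
A=[]
for c in("top","side"):
    im=bot.get_image(c); cv2.imwrite(f"pics/{c}2.png",im["pixels"])
    for n,z in(("knob",95),("dowel",9)):
        r=bot.regions_of(c,n)
        for m in r[:1]:
            rr=cv2.boxPoints(cv2.minAreaRect(cv2.findNonZero(m["mask"].astype(np.uint8))))
            print(c,n,m["p"],np.round(m["position"],1),np.round(onz(im,m["position"],z),1),np.round([onz(im,x,z)[:2] for x in rr]).tolist())
a=cv2.imread("pics/top2.png")[160:240,130:240];b=cv2.imread("pics/side2.png")[130:210,200:310]
cv2.imwrite("pics/c2.png",np.vstack([cv2.resize(x,(412,300),interpolation=cv2.INTER_CUBIC) for x in(a,b)]))
```

```text
[ 532.03297241 -197.73755921  102.56866715]
23.7333 [-7.70769263e-01  6.05949189e-01  1.18935238e+00  1.15692930e-04
  1.34701269e+00 -7.64869958e-01]
top knob 0.53 [203.9 191.6] [ 514.7 -195.1   95. ] [[543.0, -184.0], [546.0, -223.0], [479.0, -229.0], [476.0, -191.0]]
```

View pics/c2.png

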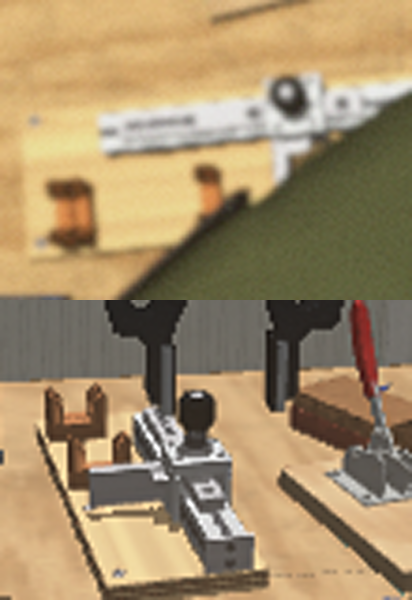

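The top crop shows one hole right of the saddle (343,102) and one left of it (253,114), so the stop is on the second hole. In the side crop the knob at (198,410) sits low over its collar.

Run:
```python
from h import *
I={c:bot.get_image(c) for c in("top","side")}
def tri(a,b):
    o1,d1=ray(I["top"],a);o2,d2=ray(I["side"],b)
    t=np.linalg.lstsq(np.c_[d1,-d2],o2-o1,rcond=None)[0]; x,y=o1+d1*t[0],o2+d2*t[1]; return np.round((x+y)/2,1),np.round(x-y,1)
T=lambda u,v:(130+u*110/412-.4,160+v*80/300-.4); S=lambda u,v:(200+u*110/412-.4,130+(v-300)*80/300-.4)
print("knob",tri(T(289,96),S(198,410)))
for z in(95,101,107): print(z,onz(I["top"],T(289,96),z)[:2])
print("knob side z95",onz(I["side"],S(198,410),95)[:2])
for u,z in (((343,102),50),((253,114),50)): print("hole",onz(I["top"],T(*u),z)[:2])
# near-block & far blocks centre lines (mouth centre), block tops z=53
for n,u in (("blk1 far",(208,170)),("blk1 near",(209,211)),("blk2 far",(70,184)),("blk2 near",(70,239))): print(n,onz(I["top"],T(*u),53)[:2])
# side view: towers' inner faces at z 53 near block
for n,v in (("L",(81,440)),("R",(122,435)),("L2",(57,392)),("R2",(96,388))): print(n,onz(I["side"],S(*v),53)[:2])
```

```text
knob (array([ 533.7, -202.2,   94.2]), array([-3.9,  0.3, -0.8]))
95 [ 531.44780438 -202.24072228]
101 [ 530.13459225 -203.08395806]
107 [ 528.82138011 -203.92719385]
knob side z95 [ 535.46734499 -203.36982486]
hole [ 536.31280561 -235.01711571]
hole [ 528.38702649 -170.10080489]
blk1 far [ 487.45956958 -139.19767645]
blk1 near [ 458.00608066 -140.62533011]
blk2 far [478.73618975 -41.02127894]
blk2 near [439.44470963 -42.72941809]
L [ 458.21759984 -145.87494028]
R [ 489.19322722 -140.04042458]
L2 [447.98731593 -43.55108267]
R2 [479.72570482 -38.23752802]
```

Run:
```python
from h import *
D=np.array([513.,-443.5]); o=down(-0.0055)
bot.move_pose([*D,80],o); bot.gripper_to(50)
bot.move_linear([*D,17],speed=100); f=np.round(bot.get_force(),1)
bot.gripper_to(8,force=30); print(f,bot.get_finger_gap(),bot.get_grip_force(),np.round(bot.get_force(),1),bot.get_tcp_pos(),bot.get_t())
bot.move_linear([*D,180],speed=200)
Y=0.09;u=np.array([-np.sin(Y),np.cos(Y)]);v=np.array([np.cos(Y),np.sin(Y)])
G=np.array([533,-201.8])-56*v+118*u; print(G,bot.get_finger_gap())
bot.move_pose([*G,180],down(Y)); bot.move_linear([*G,80],speed=150)
print(bot.get_t(),bot.get_tcp_pos(),np.round(bot.get_force(),1))
for c in("top","side"):
    im=bot.get_image(c); cv2.imwrite(f"pics/{c}3.png",im["pixels"])
    r=bot.regions_of(c,"dowel")
    for m in r[:1]:
        pts=cv2.findNonZero(m["mask"].astype(np.uint8)); rr=cv2.boxPoints(cv2.minAreaRect(pts))
        print(c,m["p"],np.round([onz(im,x,72)[:2] for x in rr]).tolist())
a=cv2.imread("pics/top3.png")[160:240,130:240];b=cv2.imread("pics/side3.png")[120:210,200:290]
cv2.imwrite("pics/c3.png",np.hstack([cv2.resize(a,(412,300),interpolation=cv2.INTER_CUBIC),cv2.resize(b,(300,300),interpolation=cv2.INTER_CUBIC)]))
```

```text
[ 0.1 -0.1  1.1] 17.1264383709379 30.305049419403076 [-0.2  0.7  5.1] [ 513.30934251 -443.74276755   17.7659864 ] 26.3833
[466.62097815 -89.31077626] 17.475175091501516
29.5083 [467.0802325  -89.61480035  80.68091623] [-0.   0.1  0.2]
top 0.79 [[477.0, -89.0], [486.0, -175.0], [464.0, -178.0], [455.0, -92.0]]
side 0.67 [[456.0, -54.0], [475.0, -31.0], [486.0, -186.0], [469.0, -204.0]]
```

View pics/c3.png

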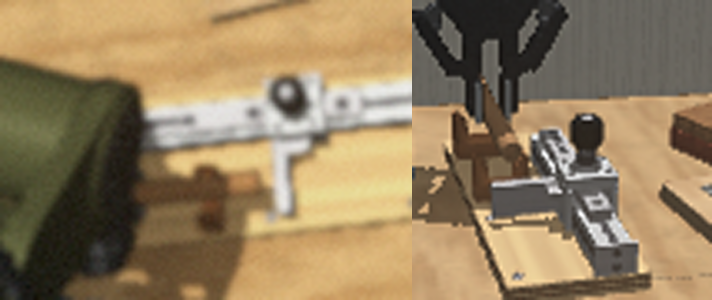

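The top crop shows the dowel's right end at (260,181), just left of the stop plate at (285,180), and lined up over the notched block at (208,195). The side crop also has it over the blocks. Next I lower by feel.

Run:
```python
from h import *
p=np.array([466.6,-89.3,80]); 
ok=True
for z in (72,66,62,59,56,53,51,49.5,48.5):
    bot.move_linear([p[0],p[1],z],speed=40); f=np.array(bot.get_force()); print(z,np.round(f,1),np.round(bot.get_tcp_pos(),1))
    if np.linalg.norm(f)>10: print("contact"); break
print(bot.get_t())
```

```text
72 [-0.4 -0.8  0.1] [466.4 -89.3  71.7]
66 [-0.2  0.3 -1.2] [466.5 -89.3  65.7]
62 [ 0.5 -0.2  0.3] [466.5 -89.3  61.8]
59 [ 0.1 -0.1 -1.1] [466.5 -89.3  58.8]
56 [ 0.9  1.5 -0.3] [466.5 -89.3  55.8]
53 [-0.2 -1.6 -1.2] [466.5 -89.3  52.8]
51 [ 0.1 -0.6 -0.6] [466.6 -89.3  50.9]
49.5 [ 0.8  0.3 -0.7] [466.6 -89.3  49.4]
48.5 [-0.7 -0.2 -0.4] [466.6 -89.3  48.5]
32.1083
```

Run:
```python
from h import *
Y=0.09;u=np.array([-np.sin(Y),np.cos(Y),0]); p=np.array([466.6,-89.3,48.3]); d=0;log=[]
while d<18:
    d+=0.4; bot.move_linear(p-u*d,speed=10); f=np.array(bot.get_force()); a=-(np.array(bot.get_tcp_pos())-p)@u
    log.append((round(d,1),round(a,1),round(f@u,1),round(f[0],1)))
    if f@u>4.5 or np.linalg.norm(f)>12: break
print(*[tuple(map(float,l)) for l in log]); print(np.round(bot.get_force(),1),bot.get_t())
for c in("top","side"):
    im=bot.get_image(c); cv2.imwrite(f"pics/{c}4.png",im["pixels"])
a=cv2.imread("pics/top4.png")[160:240,130:240];b=cv2.imread("pics/side4.png")[120:210,200:290]
cv2.imwrite("pics/c4.png",np.hstack([cv2.resize(a,(412,300),interpolation=cv2.INTER_CUBIC),cv2.resize(b,(300,300),interpolation=cv2.INTER_CUBIC)]))
```

```text
(0.4, 0.4, -0.2, 1.3) (0.8, 0.8, 0.2, -1.0) (1.2, 1.2, -0.2, 0.0) (1.6, 1.6, -0.0, -0.0) (2.0, 2.0, 0.1, -0.4) (2.4, 2.4, 0.5, 0.4) (2.8, 2.8, 0.4, -0.5) (3.2, 3.2, -0.1, 0.7) (3.6, 3.6, 0.3, -0.0) (4.0, 4.0, 0.2, 0.7) (4.4, 4.4, 0.2, 0.2) (4.8, 4.8, -0.6, 0.1) (5.2, 5.2, 0.5, 0.0) (5.6, 5.6, -0.9, 0.1) (6.0, 6.0, 0.0, 0.2) (6.4, 6.4, -0.1, 0.0) (6.8, 6.8, 0.7, -0.3) (7.2, 7.2, 0.3, 1.0) (7.6, 7.6, 0.2, 0.2) (8.0, 7.9, 0.9, -0.4) (8.4, 8.1, 5.2, -0.1)
[-0.1  5.2 -0.3] 37.3583
```

View pics/c4.png

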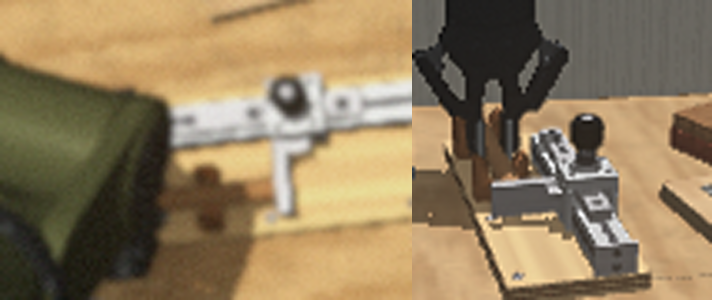

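The dowel lies in the notch with its end on the plate at (275,190). It met the plate at 8.1 mm against 8 predicted. Now I release it and check.

Run:
```python
from h import *
p=np.array(bot.get_tcp_pos())
bot.move_linear([p[0],p[1],47.7],speed=20); print(np.round(bot.get_force(),1))
bot.gripper_to(34); bot.wait(0.3)
p=np.array(bot.get_tcp_pos()); print(np.round(bot.get_force(),1))
bot.move_linear([p[0],p[1],130],speed=80)
bot.move_linear([p[0],p[1],230],speed=200); bot.move_pose([300,200,250],bot.get_tool_rot())
bot.wait(0.3); print(bot.get_t())
for c in("top","side"):
    im=bot.get_image(c); cv2.imwrite(f"pics/{c}5.png",im["pixels"])
    for m in bot.regions_of(c,"dowel")[:1]:
        rr=cv2.boxPoints(cv2.minAreaRect(cv2.findNonZero(m["mask"].astype(np.uint8)))); print(c,m["p"],np.round([onz(im,x,39)[:2] for x in rr]).tolist())
a=cv2.imread("pics/top5.png")[160:240,130:240];b=cv2.imread("pics/side5.png")[120:210,200:290]
cv2.imwrite("pics/c5.png",np.hstack([cv2.resize(a,(412,300),interpolation=cv2.INTER_CUBIC),cv2.resize(b,(300,300),interpolation=cv2.INTER_CUBIC)]))
```

```text
[-0.4  4.   1. ]
[-0.6 -0.2  0.2]
41.7333
top 0.65 [[470.0, -3.0], [490.0, -181.0], [466.0, -184.0], [446.0, -7.0]]
side 0.47 [[450.0, -10.0], [469.0, 13.0], [483.0, -150.0], [466.0, -168.0]]
```

View pics/c5.png

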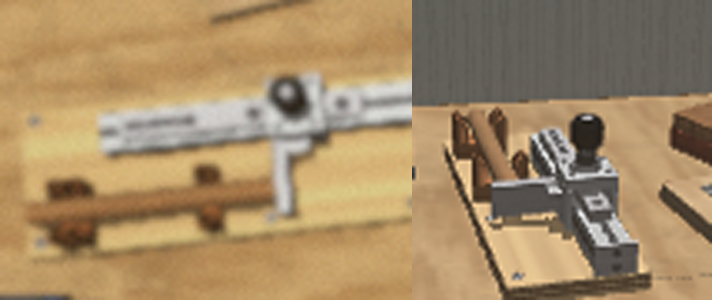

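The dowel lies in all the notches, from (28,210) to (272,192), and butts against the plate. The stop is still in hole 2 with the knob down, and the arm is clear.

```bash
python3 -c "
from cell import bot
print(bot.close_job())"
```

```text
the job is handed in; nothing more can be done
None
```

I handed the job in at about 42 s: the plunger dropped home in the second hole by feel, and the dowel lies released in the notches, butted against the stop at about 5 N. The hand-in returned no verdict.

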